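Line up the straightedge on the two pins of the tile board

ROBOT

A 7-joint arm with a two-finger parallel gripper is mounted at the origin on the work surface. World frame = base frame: x ahead of the robot, y to its left, z up, the work surface at z = 0. Lengths are in m, angles in rad, forces in N, time in s.
With the tool pointing down it reaches from about 0.425 to 0.825 m from the base axis. Payload 3.6 kg.
Tool frame: the origin (TCP) lies at the very end of the fingers, on their centre line; the grasp point (between the pads) lies 19 mm behind it; z points along the fingers, y is the direction in which the jaws open and shut (so a half turn about z gives the same grasp; the last joint's range is limited). The gripper opens to 93 mm and grips with 3 to 60 N. Pads are 15 mm wide; open, the fingers measure 128 mm over their backs; the gripper's body (75 mm by 188 mm) begins 65 mm behind the grasp point.
Start: joints at [-1.155, 0.615, -0.013, 1.423, 0.008, 1.103, -0.04], TCP at [0.278, 0.587, 0.219] pointing down, gripper open.
Joint ranges: [-3.12, 3.12], [-0.3, 2.06], [-1.34, 1.32], [0.26, 2.42], [-1.36, 4.5], [0.01, 1.98], [-2.84, 2.84]. Speed limits (rad/s): [2.79, 2.79, 3.14, 3.14, 3.14, 3.14, 3.14].

INTERFACE

Orientations are given as a unit quaternion [x, y, z, w].
In Python, from rig import arm gives the robot as it stands. The module is installed in compiled form; this text tells all that it offers.
- The arm moves only by the shell command python3 -m handwheel 'ROWS' [FORCE]. ROWS is JSON, a list that holds one entry, the list of rows, each a list of 7 numbers: the closure in counts, from 0 (fully open) to 255 (shut), then the shift along the tool's x, y, z in cm, then the turn, a rotation vector about the tool's x, y, z in degrees. A call has 1 to 12 rows; each row shifts and turns the pose as measured when the row begins, along the tool's axes as they then stand; what a row does not reach is not made up. A row lasts 1/10 s, in which the tool goes at most 50 mm and 8.59 degrees, less where a joint would pass 70% of its speed; a pose out of reach is approached as far as the arm can. A call with a gripper value outside its range is refused whole. The fingers move at their own pace and stop on an object; FORCE is the grip in N (left out, the last holds). Time passes only in rows, so rows that do not move let the fingers close. It gives the time, the measured TCP pose, the force and the opening at its end, in the units of the state.
- arm.read_state(): the state, without advancing time (a new reading comes with each control period).
- arm.camera(name): name is "side" or "top"; returns the picture (480x640x3 uint8, blue, green, red); there is no depth.
- arm.calibration(name): a dict with "K" (3x3 intrinsics, pixels), "position" and "orientation" of the camera in the world. Camera axes: x right, y up, looking along -z (the intrinsics and any distortion apply to the point x, -y, -z); pixel columns grow to the right and rows downward; lengths in m; the calibration is good to about 2 mm. A picture is of the moment at which its call begins. calibration takes no time and is no camera call.
- arm.sign_off(): hands the job in, once; it reports no verdict.
The state is a dict: "time_s": time; "qpos": joint angles; "qd": joint speeds; "joint_torque": joint torques, N m; "tool_pos": TCP position; "ee_rot": TCP orientation; "contact_force": force on the tool from outside, world axes, zero at the start; "moment": the same for the moment, N m; "opening": opening from 0.0 (shut) to 1.0 (fully open).
Only numpy, scipy, OpenCV 4.12 (cv2) and the standard library are available. Lean on these libraries where they do the work, as an engineer would, in place of code of your own. Each camera call takes 0.05 s, during which the arm holds its last target. There are 200 camera calls.

TASK

Pick up the aluminium straightedge by its knob and lay it flat on the tile-decorating board, on the robot's side of the two red-topped brass pins and a little short of them, with its red edge facing the pins. Then slide it along the board until its red edge presses lightly against both pins at once; be gentle, the pins are delicate and are easily knocked off their marks. Let go and leave it lying flat with the red edge still touching both pins; leave everything else where it stands.

Things in the scene. Friction and masses are not known exactly. Their poses are not given: they have to be found in the camera images.
- straightedge: loose polished aluminium bar 280 (its x) x 44 (y) x 8 thick, 0.29 to 0.47 kg; pushed at its knob it slides in jerks at up to 5 N. Red working edge: its face at y = +22. Round dark-wood knob upright in the middle, 26 in diameter, from 8 to 46 above the underside. Origin: centre of the underside. Starts flat on the table left of the board, length roughly along world x, red edge away from the board.
- board: fixed plywood board, 320 (its x axis) x 360 (y) x 12 thick with a white tile let in flush; flat top 12 above the table. Origin: centre of the underside. Its +x side points away from the robot.
- pin_left: fixed steel plate 68 x 22, flush with the board's top, with a slot along its x (the board's x); origin: slot centre, at the board's top. From it stands a red-topped brass pin, 12 in diameter, 26 high, set anywhere up to 18 either way along the slot: the setting is not measured, see or feel it. It is rigid; a push over 10 N by the straightedge counts as knocking it off its mark.
- pin_right: the same kind of plate and pin at the board's y = -95 (the left one is at +95). Each plate's centre lies at the board's x = 35 to 55 and each pin is set independently, so the line through the two pins may run askew. A pin touches when its axis is 28 from the straightedge's long centre line.
- test_tile: bystander: loose terracotta tile 40 x 40 x 8 with a blue face, on the board beyond the pins, behind the left one. Origin: centre of the underside.
- glaze_cup: bystander: loose white cup 44 in diameter, 40 high, on the board beyond the pins, behind the right one. Origin: centre of the underside.
- blue_jar: bystander: jar with a blue band, 68 in diameter, 90 high, on the table to the right of the board. Origin: centre of the underside.
- green_jar: bystander: jar with a green band, 68 in diameter, 90 high, on the table at the left. Origin: centre of the underside.
- bisque_mug: bystander: terracotta mug, 80 in diameter, 90 high, on the table at the right. Origin: centre of the underside.
- bisque_bowl: bystander: pale bowl, 90 in diameter, 45 high, on the table beyond the straightedge. Origin: centre of the underside.
- brush: bystander: brush lying on the table at the far left.
- wood_rib: bystander: flat wooden potter's rib 50 x 100 x 6 on the table at the right. Origin: centre of the underside.

How it is judged:
On the way, in this order (a step that is already met when the one before it is completed fails the run):
1. the straightedge is laid flat on the board, red edge towards both pins and at least 3 mm short of each (z of straightedge in the frame of board between 0.01 and 0.0145 m and angle between straightedge's own z axis and vertical below 0.04 rad and y of each of pin_left_post_c0, pin_right_post_c0 in the frame of straightedge above 0.031 m and contact force between straightedge and board above 0.5 N), for 0.2 s.
2. slid flat along the board, its red edge presses both pins at once, with at least 0.6 N on each (z of straightedge in the frame of board between 0.01 and 0.0145 m and angle between straightedge's own z axis and vertical below 0.04 rad and contact force between straightedge and pin_left above 0.6 N and contact force between straightedge and pin_right above 0.6 N and y of pin_left_post_c0 in the frame of straightedge between 0.0262 and 0.0297 m and x of pin_left_post_c0 in the frame of straightedge between -0.135 and 0.135 m and y of pin_right_post_c0 in the frame of straightedge between 0.0262 and 0.0297 m and x of pin_right_post_c0 in the frame of straightedge between -0.135 and 0.135 m), for 0.3 s.
At the end, for the whole second after the job is handed in: The straightedge lies flat and at rest on the board (underside within 2.5 mm of the board's top, tilt under 0.04 rad), its red edge within 1.7 mm of touching each of the two pins and both pins within its length (z of straightedge in the frame of board between 0.01 and 0.0145 m and angle between straightedge's own z axis and vertical below 0.04 rad and y of pin_left_post_c0 in the frame of straightedge between 0.0262 and 0.0297 m and x of pin_left_post_c0 in the frame of straightedge between -0.135 and 0.135 m and y of pin_right_post_c0 in the frame of straightedge between 0.0262 and 0.0297 m and x of pin_right_post_c0 in the frame of straightedge between -0.135 and 0.135 m and linear speed of straightedge below 0.01 m/s and angular speed of straightedge below 0.05 rad/s).
It fails at once if the straightedge pushes a pin with more than 10 N (contact force between straightedge and pin_left above 10 N or contact force between straightedge and pin_right above 10 N).
It fails at once if a bystander is moved by more than 15 mm (distance of any of test_tile, glaze_cup, blue_jar, green_jar, bisque_mug, bisque_bowl, brush, wood_rib from where it was at the start of the episode above 0.015 m).
It also fails if it takes over 54 s, if anything falls off the work surface, if the arm or the gripper's body presses on something with over 40 N, if the wrist force passes 120 N, or if a joint passes its speed limit or range.

## Working session

There is one attempt and no reset: what is moved stays moved. The work goes in short steps, Python scripts to look and compute and a shell command to move; the robot and the scene stay as the last step left them, time stands still between calls to the robot, and variables do not carry over. Pictures are saved under pics/ and viewed, about 8 in all and at most 12, crops included, and the job is handed in when it is done.

```bash
mkdir -p pics; ls; python3 - <<'E'
from rig import arm
import cv2,numpy as np
print(arm.read_state())
for n in("top","side"):
    c=arm.calibration(n);print(n,c)
    cv2.imwrite(f"pics/{n}0.png",arm.camera(n))
E
```

```text
pics
{'time_s': 0.0, 'qpos': array([-1.15450552,  0.61590951, -0.01263965,  1.42484663,  0.00811528,
        1.10342798, -0.04037908]), 'qd': array([-2.80367355e-04, -8.82423390e-04,  9.13533332e-05,  9.95829915e-04,
       -7.83240635e-04, -3.33268740e-04, -1.45192691e-04]), 'joint_torque': array([ 1.65133670e-04, -4.58945775e+01,  2.08488372e-01, -1.65742475e+01,
       -6.12728088e-02,  2.04813725e-02,  2.23155525e-04]), 'tool_pos': array([0.27815057, 0.58661631, 0.21750475]), 'ee_rot': array([ 2.19535887e-01,  9.75603598e-01, -1.24344179e-03, -2.61131764e-04]), 'contact_force': array([ 0.18469904,  0.4964644 , -0.51726168]), 'moment': array([-0.00354138, -0.08145301, -0.00952203]), 'opening': 0.9992012149844667}
top {'K': array([[598.74317726,   0.        , 328.58742704],
       [  0.        , 598.74317726, 237.08356845],
       [  0.        ,   0.        ,   1.        ]]), 'position': array([0.37499228, 0.04804855, 1.40501802]), 'orientation': array([ 0.03296519, -0.04862981, -0.70253603,  0.70921898])}
side {'K': array([[570.980179  ,   0.        , 326.98035397],
       [  0.        , 570.980179  , 246.68206261],
       [  0.        ,   0.        ,   1.        ]]), 'position': array([ 0.37521033, -1.27564468,  0.93453978]), 'orientation': array([ 0.46888359, -0.03631804, -0.04937933,  0.88113045])}
```

View pics/top0.png

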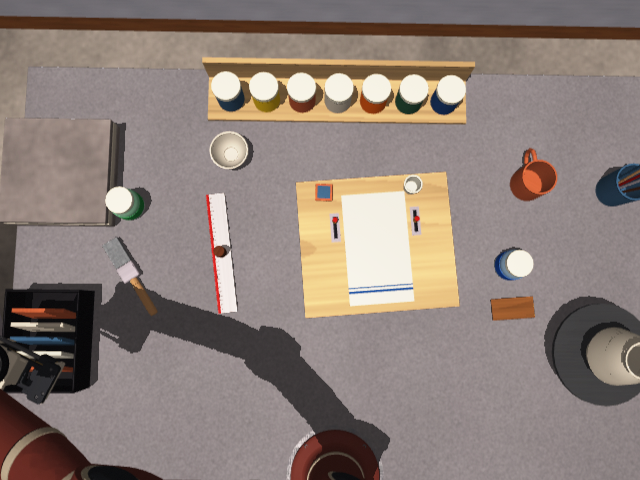

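View pics/side0.png

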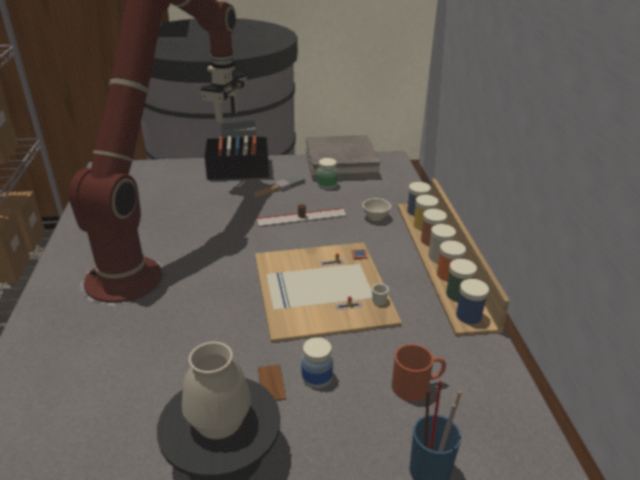

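Top view: bar centred about (222,253) with its red edge on the left and knob (220,251). Pins have red tops at (335,219) and (416,218). Side view: bar (301,216), pins (338,257) and (350,300). Now I'll measure these.

```bash
cat > h.py <<'E'
import cv2,numpy as np
from rig import arm
from scipy.spatial.transform import Rotation as R
def ray(n,px):
    c=arm.calibration(n);K=c["K"]
    d=np.array([(px[0]-K[0,2])/K[0,0],-(px[1]-K[1,2])/K[1,1],-1])
    return np.array(c["position"]),R.from_quat(c["orientation"]).apply(d)
def onz(n,px,z):
    p,d=ray(n,px);return p+d*(z-p[2])/d[2]
def tri(a,b):
    (p,d),(q,e)=ray("top",a),ray("side",b)
    s=np.linalg.lstsq(np.c_[d,-e],q-p,rcond=None)[0]
    u,v=p+s[0]*d,q+s[1]*e
    return (u+v)/2,np.linalg.norm(u-v)
def blobs(im,roi,lo,hi,amin=3):
    x0,y0,x1,y1=roi
    h=cv2.cvtColor(im[y0:y1,x0:x1],cv2.COLOR_BGR2HSV)
    m=cv2.inRange(h,lo,hi)
    if lo[0]==0: m|=cv2.inRange(h,(170,lo[1],lo[2]),(180,hi[1],hi[2]))
    k,l,st,c=cv2.connectedComponentsWithStats(m)
    return m,sorted([(st[i,4],*(c[i]+(x0,y0)).round(2)) for i in range(1,k) if st[i,4]>=amin],reverse=True)[:4]
E
python3 - <<'E'
from h import *
t=cv2.imread("pics/top0.png");s=cv2.imread("pics/side0.png")
red=((0,150,70),(8,255,255))
print("pinsT",[blobs(t,r,*red)[1] for r in((327,208,345,245),(407,208,425,235))])
print("pinsS",[blobs(s,r,*red)[1] for r in((328,248,346,266),(340,290,358,308))])
m,b=blobs(t,(200,185,245,320),*red);print("rededge",b)
p=np.argwhere(m)[:,::-1]+(200,185);print(cv2.fitLine(p.astype(np.float32),cv2.DIST_L2,0,.01,.01).ravel())
print("knobT",blobs(t,(210,240,235,265),(0,30,10),(25,255,110))[1])
print("knobS",blobs(s,(290,195,315,222),(0,30,10),(25,255,120))[1])
m=cv2.inRange(cv2.cvtColor(t,cv2.COLOR_BGR2HSV),(0,0,190),(180,45,255));m[:,:200]=0;m[:,245:]=0;m[:187]=0;m[322:]=0
print("white",cv2.minAreaRect(np.argwhere(m)[:,::-1].astype(np.float32)))
h=cv2.cvtColor(t,cv2.COLOR_BGR2HSV);m=cv2.inRange(h,(10,60,120),(28,200,255));m[:165]=0;m[325:]=0;m[:,:285]=0;m[:,465:]=0
r=cv2.minAreaRect(np.argwhere(m)[:,::-1].astype(np.float32));print("board",r)
for q in cv2.boxPoints(r):print(q,onz("top",q,.012).round(4))
a=cv2.resize(t[190:320,200:250],None,fx=4,fy=4,interpolation=0)
b=cv2.resize(t[200:250,320:430],None,fx=4,fy=4,interpolation=0)
c=cv2.resize(s[190:310,250:400],None,fx=4,fy=4,interpolation=0)
o=np.zeros((600,800,3),np.uint8);o[:520,:200]=a;o[:100*2,210:650]=b;o[210:600,210:800]=c[:390,:590]
cv2.imwrite("pics/c1.png",o)
E
```

```text
pinsT [[(np.int32(20), np.float64(334.65), np.float64(219.35))], [(np.int32(21), np.float64(416.33), np.float64(218.14))]]
pinsS [[], []]
rededge [(np.int32(287), np.float64(212.91), np.float64(252.79)), (np.int32(4), np.float64(218.5), np.float64(255.0))]
[1.0542146e-01 9.9442762e-01 2.1309459e+02 2.5276352e+02]
knobT [(np.int32(65), np.float64(221.71), np.float64(251.37)), (np.int32(3), np.float64(215.33), np.float64(248.0))]
knobS [(np.int32(157), np.float64(301.68), np.float64(210.97))]
white ((222.3507843017578, 252.527099609375), (119.94568634033203, 15.79825210571289), 83.79655456542969)
board ((376.83819580078125, 243.89706420898438), (136.74986267089844, 155.08033752441406), 85.60128784179688)
[294.2823 181.6706] [0.6678 0.1    0.012 ]
[448.90582 169.77646] [ 0.7014 -0.2679  0.012 ]
[459.3941  306.12354] [ 0.3785 -0.2875  0.012 ]
[304.77057 318.01767] [0.3484 0.0712 0.012 ]
```

View pics/c1.png

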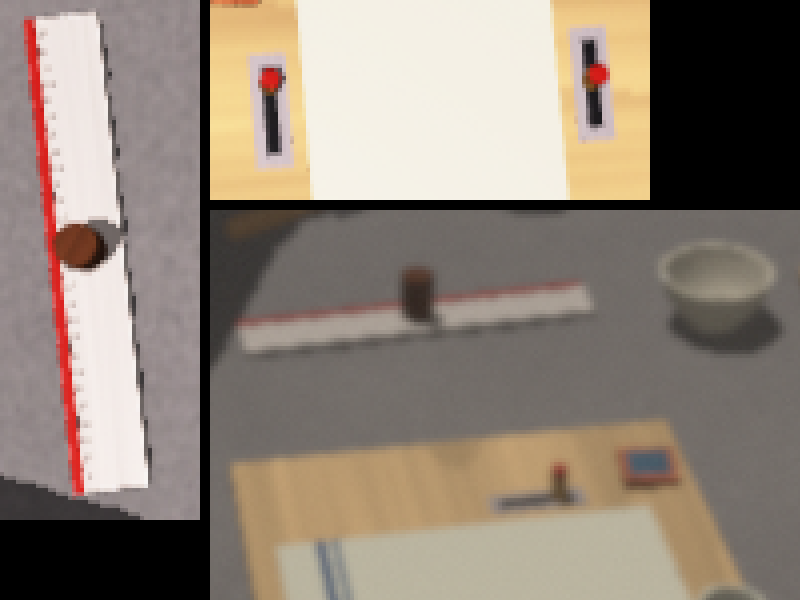

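The crop shows the bar's corners at full-image (206.2,194.5), (224.8,193.2), (237,311.7) and (218.7,313.5), and the knob's top disc at about (219.5,251.5). The left pin stands near the far end of its slot and the right pin a little far of centre.

```bash
python3 - <<'E'
from h import *
C=np.array([onz("top",p,.008) for p in((206.5,194.7),(225,193.4),(237.2,312),(218.9,313.7))]);print(C.round(4))
print("len,wid",np.linalg.norm(C[0]-C[3]),np.linalg.norm(C[1]-C[2]),np.linalg.norm(C[0]-C[1]),np.linalg.norm(C[3]-C[2]))
ax=(C[0]+C[1]-C[2]-C[3])/2;print("centre",C.mean(0).round(4),"ang far dir deg",np.degrees(np.arctan2(ax[1],ax[0])))
print("knob top",onz("top",(219.6,251.6),.046).round(4))
print("knob tri",tri((219.6,251.6),(250+(418-210)/4,190+(270-210)/4)))
P=[onz("top",p,.038) for p in((334.65,219.35),(416.33,218.14))];print("pins",np.round(P,4))
d=P[0]-P[1];print("sep",np.linalg.norm(d),"line ang",np.degrees(np.arctan2(d[1],d[0])))
print("triL",tri((334.65,219.35),(250+(559-210)/4,190+(468-210)/4)))
print("yaw",R.from_quat(arm.read_state()["ee_rot"]).as_matrix().round(3))
for n,p,z in(("tile",(324,192),.02),("cup",(412,185),.05),("bowl",(230,152),.045),("green",(121,203),.09)):print(n,onz("top",p,z).round(3))
E
```

```text
[[0.6347 0.3064 0.008 ]
 [0.6383 0.2631 0.008 ]
 [0.3609 0.2272 0.008 ]
 [0.3566 0.2692 0.008 ]]
len,wid 0.2805313428518809 0.2797823994013726 0.04352174386893359 0.042170501637155446
centre [0.4976 0.2665 0.008 ] ang far dir deg 7.493642065529258
knob top [0.4969 0.2657 0.046 ]
knob tri (array([0.49857601, 0.26477372, 0.0514397 ]), np.float64(0.004243092621736491))
pins [[ 0.575   0.0047  0.038 ]
 [ 0.58   -0.1845  0.038 ]]
sep 0.1892366585375952 line ang 91.51387002414252
triL (array([0.57542556, 0.00469886, 0.03878905]), np.float64(0.0009854105518210317))
yaw [[-0.904  0.428 -0.001]
 [ 0.428  0.904 -0.002]
 [-0.    -0.002 -1.   ]]
tile [0.642 0.03  0.02 ]
cup [ 0.655 -0.173  0.05 ]
bowl [0.729 0.249 0.045]
green [0.598 0.479 0.09 ]
```

```bash
cat >> h.py <<'E'
def to(x,y,z,yaw):
    "world target -> remaining tool shift in cm and rotvec deg; yaw = heading of jaw axis (tool y), deg"
    s=arm.read_state();M=R.from_quat(s["ee_rot"]);c,n=np.cos(np.radians(yaw)),np.sin(np.radians(yaw))
    T=R.from_matrix(np.array([[n,c,0],[-c,n,0],[0,0,-1.]])) if 0 else R.from_matrix(np.c_[[-n,c,0],[c,n,0],[0,0,-1]] if 0 else np.c_[np.cross([c,n,0],[0,0,-1]),[c,n,0],[0,0,-1]])
    print("t",round(s["time_s"],2),"pos",s["tool_pos"].round(4),"F",s["contact_force"].round(2),"open",round(s["opening"],3))
    print("shift cm",(M.inv().apply(np.array([x,y,z])-s["tool_pos"])*100).round(2),"turn",np.degrees((M.inv()*T).as_rotvec()).round(2))
E
sed -i 's/R.from_matrix(np.array.*$/R.from_matrix(np.c_[np.cross([c,n,0],[0,0,-1]),[c,n,0],[0,0,-1]])/' h.py
python3 -m handwheel '[[[0,0,0,0,0,0,8.2],[0,0,0,0,0,0,8.2],[0,0,0,0,0,0,8.2],[0,0,0,0,0,0,8.2],[0,0,0,0,0,0,8.2],[0,0,0,0,0,0,8.2],[0,0,0,0,0,0,8.2],[0,0,0,0,0,0,0]]]' 40
python3 -c "
from h import *
to(.4973,.2657,.12,7.5)"
```

```text
time_s: 0.9
tool_pos: [0.2763, 0.5834, 0.212]
ee_rot: [0.676, 0.737, -0.007, 0.002]
contact_force: [-0.1, 0.2, 0.8]
opening: 1.001
t 0.9 pos [0.2763 0.5834 0.212 ] F [-0.05  0.16  0.79] open 1.001
shift cm [-33.44  19.36   9.46] turn [-0.46  0.68 -2.57]
```

```bash
python3 -m handwheel '[[[0,-3.3,1.9,0.6,0,0,-0.3],[0,-3.3,1.9,0.6,0,0,-0.3],[0,-3.3,1.9,0.6,0,0,-0.3],[0,-3.3,1.9,0.6,0,0,-0.3],[0,-3.3,1.9,0.6,0,0,-0.3],[0,-3.3,1.9,0.6,0,0,-0.3],[0,-3.3,1.9,0.6,0,0,-0.3],[0,-3.3,1.9,0.6,0,0,-0.3],[0,-3.3,1.9,0.6,0,0,0],[0,-3.3,1.9,0.6,0,0,0],[0,0,0,0,0,0,0]]]'
python3 -c "
from h import *
to(.4973,.2657,.12,7.5)"
```

```text
time_s: 2.0
tool_pos: [0.5117, 0.2704, 0.1472]
ee_rot: [0.642, 0.767, -0.009, 0.001]
contact_force: [0.2, -0.1, 0.2]
opening: 1.002
t 2.0 pos [0.5117 0.2704 0.1472] F [ 0.15 -0.06  0.17] open 1.002
shift cm [-0.17 -1.46  2.74] turn [-0.77  0.76  2.68]
```

```bash
python3 -m handwheel '[[[0,-0.1,-0.7,1.4,-0.4,0.4,1.3],[0,-0.1,-0.7,1.3,-0.3,0.3,1.3],[0,0,0,0,0,0,0]]]'
python3 -c "
from h import *
to(.4973,.2657,.015,7.5)
cv2.imwrite('pics/t2.png',arm.camera('top'))"
```

```text
time_s: 2.3
tool_pos: [0.4983, 0.2646, 0.1193]
ee_rot: [0.657, 0.754, -0.0, -0.0]
contact_force: [0.6, 0.0, -1.0]
opening: 1.002
t 2.3 pos [0.4983 0.2646 0.1193] F [ 0.61  0.   -1.03] open 1.002
shift cm [ 0.13 -0.07 10.43] turn [-0.08 -0.    0.29]
```

```bash
python3 -m handwheel '[[[0,0.1,-0.1,2.5,0,0,0.3],[0,0,0,2.5,0,0,0],[0,0,0,2.5,0,0,0],[0,0,0,2,0,0,0],[0,0,0,0.5,0,0,0],[0,0,0,0,0,0,0]]]'
python3 -c "
from h import *
to(.4973,.2657,.015,7.5)"
```

```text
time_s: 2.95
tool_pos: [0.5044, 0.2744, 0.0225]
ee_rot: [0.653, 0.757, 0.008, 0.001]
contact_force: [-0.1, -0.0, 0.4]
opening: 1.004
t 2.95 pos [0.5044 0.2744 0.0225] F [-0.15 -0.02  0.41] open 1.004
shift cm [-0.76 -0.84  0.73] turn [ 0.79 -0.5   0.97]
```

```bash
python3 -m handwheel '[[[0,-0.7,-0.8,0.4,0.8,-0.5,1],[0,0,0,0.3,0,0,0],[0,0,0,0,0,0,0]]]'
python3 -c "
from h import *
to(.4973,.2657,.015,7.5)"
```

```text
time_s: 3.25
tool_pos: [0.4989, 0.2672, 0.0177]
ee_rot: [0.659, 0.752, 0.002, 0.001]
contact_force: [-0.4, 0.3, 0.3]
opening: 0.999
t 3.25 pos [0.4989 0.2672 0.0177] F [-0.39  0.29  0.3 ] open 0.999
shift cm [-0.13 -0.18  0.27] turn [ 0.2  -0.08 -0.01]
```

```bash
python3 -m handwheel '[[[0,-0.1,-0.2,0.2,0.2,0,0],[255,0,0,0,0,0,0],[255,0,0,0,0,0,0],[255,0,0,0,0,0,0],[255,0,0,0,0,0,0],[255,0,0,0,0,0,0],[255,0,0,0,0,0,0],[255,0,0,0,0,0,0],[255,0,0,0,0,0,0]]]' 45
python3 -c "
from h import *
to(.4973,.2657,.015,7.5)"
```

```text
time_s: 4.15
tool_pos: [0.498, 0.2664, 0.0171]
ee_rot: [0.659, 0.752, 0.002, -0.0]
contact_force: [0.3, 0.2, 0.4]
opening: 0.36
t 4.15 pos [0.498  0.2664 0.0171] F [0.25 0.21 0.38] open 0.36
shift cm [-0.06 -0.08  0.21] turn [ 0.16 -0.15  0.01]
```

```bash
python3 -m handwheel '[[[255,0,0,0,0,0,0],[255,0,0,0,0,0,0],[255,0,0,0,0,0,0],[255,0,0,0,0,0,0]]]' 45
python3 -m handwheel '[[[255,0,0,-1.5,0,0,0],[255,0,0,-2,0,0,0],[255,0,0,-2,0,0,0],[255,0,0,-1.5,0,0,0],[255,0,0,0,0,0,0]]]'
python3 -c "
from h import *
to(.53,-.0906,.09,-88.5)"
```

```text
time_s: 4.55
tool_pos: [0.4986, 0.2664, 0.0171]
ee_rot: [0.659, 0.752, 0.002, 0.0]
contact_force: [0.6, -0.0, -1.1]
opening: 0.275
time_s: 5.05
tool_pos: [0.4927, 0.2639, 0.0845]
ee_rot: [0.659, 0.752, -0.005, -0.003]
contact_force: [0.3, 0.0, -4.0]
opening: 0.272
t 5.05 pos [0.4927 0.2639 0.0845] F [ 0.33  0.01 -4.03] open 0.272
shift cm [-35.64  -0.95  -0.46] turn [-0.35  0.61 96.02]
```

```bash
python3 -m handwheel '[[[255,0,0,-0.5,0,0,8],[255,0,0,-0.5,0,0,8],[255,0,0,-0.5,0,0,8],[255,0,0,-0.5,0,0,8],[255,0,0,-0.3,0,0,8],[255,0,0,-0.2,0,0,8],[255,0,0,-0.2,0,0,8],[255,0,0,-0.2,0,0,8],[255,0,0,-0.2,0,0,8],[255,0,0,-0.2,0,0,8],[255,0,0,-0.2,0,0,8],[255,0,0,0,0,0,0]]]'
python3 -c "
from h import *
to(.525,-.0906,.09,-88.5)"
```

```text
time_s: 6.25
tool_pos: [0.4774, 0.26, 0.1022]
ee_rot: [0.998, 0.052, -0.023, 0.009]
contact_force: [-0.6, -0.3, -4.5]
opening: 0.272
t 6.25 pos [0.4774 0.26   0.1022] F [-0.59 -0.31 -4.55] open 0.272
shift cm [ 1.12 35.35  1.74] turn [1.03 2.62 4.52]
```

```bash
python3 -m handwheel '[[[255,0.4,3.2,0,0.3,0.9,1.5],[255,0.4,3.4,0,0.3,0.9,1.5],[255,0.4,3.4,0,0.3,0.9,1.5],[255,0.4,3.4,0,0,0,0],[255,0.4,3.4,0,0,0,0],[255,0.4,3.4,0,0,0,0],[255,0.4,3.4,0,0,0,0],[255,0.4,3.4,0,0,0,0],[255,0.2,3,0,0,0,0],[255,0,2,0,0,0,0],[255,0,0,0,0,0,0]]]'
python3 -c "
from h import *
to(.525,-.0906,.075,-88.5)"
```

```text
time_s: 7.35
tool_pos: [0.5246, -0.0654, 0.0913]
ee_rot: [0.999, 0.036, -0.008, 0.002]
contact_force: [-0.6, -1.1, -3.6]
opening: 0.275
t 7.35 pos [ 0.5246 -0.0654  0.0913] F [-0.61 -1.13 -3.58] open 0.275
shift cm [-0.11  2.51  1.64] turn [0.27 0.95 2.6 ]
```

```bash
python3 -m handwheel '[[[255,-0.1,1.3,0.7,0.2,0.6,1.3],[255,0,1.2,0.7,0.1,0.4,1.3],[255,0,0,0,0,0,0],[255,0,0,0,0,0,0]]]'
python3 - <<'E'
from h import *
to(.525,-.0906,.05,-88.5)
t=arm.camera('top');s=arm.camera('side')
o=np.zeros((600,800,3),np.uint8);o[:450,:]=cv2.resize(t[160:310,280:480],None,fx=4,fy=4,interpolation=0)[:450]
o[300:,:400]=0
o[450:,:]=0
o=np.zeros((600,800,3),np.uint8);o[:300,:600]=cv2.resize(t[170:270,280:480],None,fx=3,fy=3);o[300:,:600]=cv2.resize(s[230:330,230:430],None,fx=3,fy=3)
cv2.imwrite("pics/p3.png",o)
E
```

```text
time_s: 7.75
tool_pos: [0.5232, -0.087, 0.0741]
ee_rot: [1.0, 0.017, -0.002, -0.003]
contact_force: [0.0, 1.1, -3.7]
opening: 0.272
t 7.75 pos [ 0.5232 -0.087   0.0741] F [ 0.03  1.12 -3.66] open 0.272
shift cm [0.17 0.38 2.41] turn [-0.36  0.24  0.44]
```

View pics/p3.png

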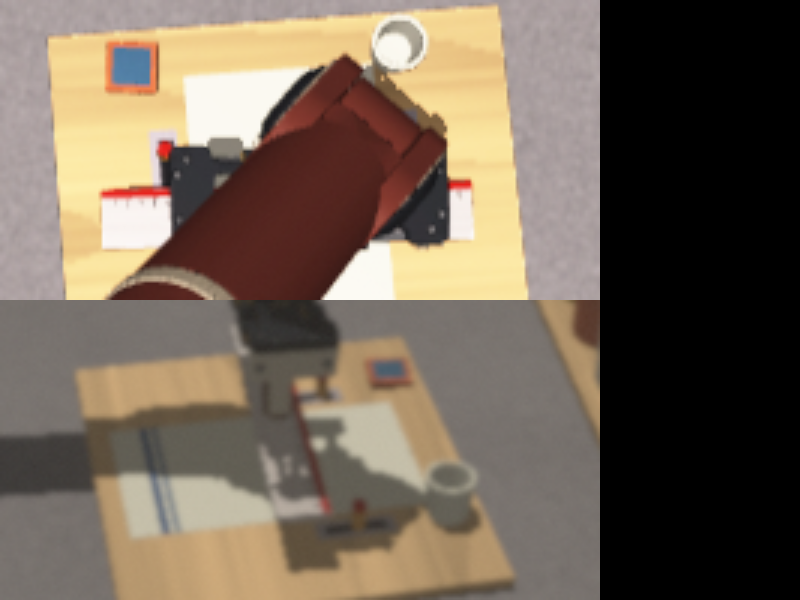

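The bar is held level with its red edge toward the pins: left end at full-image (314,234), right end (437,231). It is parallel to the pin line to about 0.4°. Lowering now.

```bash
python3 -m handwheel '[[[255,0.3,0.2,1.2,-0.2,0.1,0.2],[255,0.2,0.2,1.2,-0.2,0.1,0.2],[255,0,0,0.8,0,0,0],[255,0,0,0.5,0,0,0],[255,0,0,0,0,0,0],[255,0,0,0,0,0,0]]]'
python3 -c "
from h import *
to(.530,-.0906,.030,-88.5)"
```

```text
time_s: 8.45
tool_pos: [0.5296, -0.0878, 0.0333]
ee_rot: [1.0, 0.016, -0.0, 0.0]
contact_force: [0.4, 0.1, -3.9]
opening: 0.273
t 8.45 pos [ 0.5296 -0.0878  0.0333] F [ 0.38  0.09 -3.89] open 0.273
shift cm [0.03 0.28 0.33] turn [0.01 0.04 0.35]
```

```bash
python3 -m handwheel '[[[255,0,0.2,0.2,0,0,0.3],[255,0,0,0.2,0,0,0],[255,0,0,0.1,0,0,0],[255,0,0,0,0,0,0]]]'
python3 -c "
from h import *
to(.530,-.0906,.029,-88.5)"
```

```text
time_s: 8.85
tool_pos: [0.5303, -0.0903, 0.0294]
ee_rot: [1.0, 0.013, 0.001, -0.0]
contact_force: [0.8, 0.4, -3.0]
opening: 0.274
t 8.85 pos [ 0.5303 -0.0903  0.0294] F [ 0.79  0.38 -3.02] open 0.274
shift cm [-0.03  0.03  0.04] turn [-0.   -0.09  0.  ]
```

```bash
python3 -m handwheel '[[[255,0,0,0.1,0,0,0],[255,0,0,0.05,0,0,0],[255,0,0,0,0,0,0]]]'; python3 -m handwheel '[[[255,0,0,0,0,0,0],[255,0,0,0,0,0,0],[255,0,0,0,0,0,0]]]' 10
python3 -c "
from h import *
to(.545,-.0906,.029,-88.5)"
```

```text
time_s: 9.15
tool_pos: [0.5307, -0.0906, 0.0292]
ee_rot: [1.0, 0.013, 0.002, -0.0]
contact_force: [0.0, 0.2, -4.0]
opening: 0.272
time_s: 9.45
tool_pos: [0.5307, -0.0906, 0.0292]
ee_rot: [1.0, 0.013, 0.002, -0.0]
contact_force: [-0.9, 0.7, 0.1]
opening: 0.277
t 9.45 pos [ 0.5307 -0.0906  0.0292] F [-0.91  0.73  0.07] open 0.277
shift cm [1.43 0.04 0.03] turn [-0.01 -0.19  0.  ]
```

```bash
python3 -m handwheel '[[[255,0,0,0,0,0,0],[255,0.2,0,0,0,0,0],[255,0.2,0,0,0,0,0],[255,0.2,0,0,0,0,0],[255,0.2,0,0,0,0,0],[255,0,0,0,0,0,0]]]'
python3 - <<'E'
from h import *
to(.545,-.0906,.029,-88.5)
t=arm.camera('top');cv2.imwrite("pics/t4.png",t)
cv2.imwrite("pics/c4.png",cv2.resize(t[200:260,300:450],None,fx=5,fy=5,interpolation=0))
E
```

```text
time_s: 10.05
tool_pos: [0.5388, -0.0909, 0.0292]
ee_rot: [1.0, 0.013, 0.001, 0.0]
contact_force: [-0.3, 1.1, -0.0]
opening: 0.279
t 10.05 pos [ 0.5388 -0.0909  0.0292] F [-0.31  1.09 -0.04] open 0.279
shift cm [ 0.62 -0.01  0.03] turn [ 0.01 -0.13 -0.04]
```

View pics/c4.png

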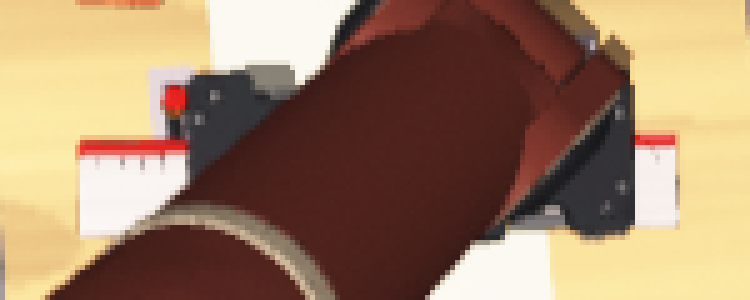

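Red edge seen at full-image (316,228.2) on the left and (435.2,227.2) on the right. The left pin is still about 7 px beyond it.

```bash
python3 - <<'E'
from h import *
a,b=onz("top",(316,228.2),.02),onz("top",(435.3,227.0),.02);print(a,b,np.linalg.norm(a-b))
u=(a-b)/np.linalg.norm(a-b);print("ang",np.degrees(np.arctan2(u[1],u[0])))
n=np.array([u[1],-u[0]])
for p in((.575,.0047),(.580,-.1845)):print("gap mm",(n@(np.array(p)-a[:2])-.006)*1e3)
E
```

```text
[0.55632984 0.04749925 0.02      ] [ 0.56227515 -0.2319588   0.02      ] 0.2795212866927149
ang 91.21875093041244
gap mm 11.755608573260334
gap mm 12.730266777833338
```

```bash
python3 -m handwheel '[[[255,0.2,0,0,0,0,0],[255,0.2,0,0,0,0,0],[255,0.2,0,0,0,0,0],[255,0,0,0,0,0,0]]]'
python3 -m handwheel '[[[255,0.1,0,0,0,0,0],[255,0.1,0,0,0,0,0]]]'
python3 -m handwheel '[[[255,0.1,0,0,0,0,0]]]'
python3 -c "
from h import *
to(.5495,-.0906,.029,-88.5);print(arm.read_state()['moment'])"
```

```text
time_s: 10.5
tool_pos: [0.5452, -0.0908, 0.0293]
ee_rot: [1.0, 0.013, 0.001, 0.0]
contact_force: [-1.0, 0.9, 0.0]
opening: 0.281
time_s: 10.7
tool_pos: [0.547, -0.0908, 0.0292]
ee_rot: [1.0, 0.013, 0.001, 0.0]
contact_force: [-0.5, -0.7, 1.5]
opening: 0.279
time_s: 10.8
tool_pos: [0.5479, -0.0908, 0.0292]
ee_rot: [1.0, 0.013, 0.001, 0.0]
contact_force: [-2.2, 0.8, 1.2]
opening: 0.278
t 10.8 pos [ 0.5479 -0.0908  0.0292] F [-2.2   0.8   1.21] open 0.278
shift cm [ 0.16 -0.02  0.02] turn [ 0.   -0.07 -0.06]
[-0.00195506  0.47580903  0.0027718 ]
```

```bash
f(){ python3 -c "
from h import *
s=arm.read_state();print(s['tool_pos'].round(5),s['contact_force'].round(2),s['moment'].round(3),s['time_s'])"; }
python3 -m handwheel '[[[255,0.05,0,0,0,0,0]]]'>/dev/null;f
python3 -m handwheel '[[[255,0.05,0,0,0,0,0]]]'>/dev/null;f
python3 -m handwheel '[[[255,0.05,0,0,0,0,0]]]'>/dev/null;f
python3 -m handwheel '[[[255,0.05,0,0,0,0,0]]]'>/dev/null;f
```

```text
[ 0.54848 -0.0908   0.02923] [-0.88  0.03  0.53] [0.021 0.499 0.045] 10.9
[ 0.54897 -0.09078  0.02926] [-1.32  0.33  1.43] [-0.001  0.412 -0.002] 11.0
[ 0.54947 -0.09076  0.02921] [-1.75 -0.43  0.35] [0.011 0.432 0.022] 11.1
[ 0.54998 -0.09077  0.02923] [-1.41 -0.12  1.37] [ 0.064  0.534 -0.047] 11.2
```

```bash
f(){ python3 -c "
from h import *
s=arm.read_state();print(s['tool_pos'].round(5),s['contact_force'].round(2),s['moment'].round(3),s['time_s'])"; }
python3 -m handwheel '[[[255,0.05,0,0,0,0,0]]]'>/dev/null;f
python3 -m handwheel '[[[255,0.05,0,0,0,0,0]]]'>/dev/null;f
python3 -m handwheel '[[[255,0.05,0,0,0,0,0]]]'>/dev/null;f
```

```text
[ 0.55016 -0.09075  0.02925] [-3.26 -0.58  1.19] [ 0.011  0.752 -0.024] 11.3
[ 0.55019 -0.09074  0.02924] [-2.57  0.21  2.77] [-0.037  0.714  0.027] 11.4
[ 0.5502  -0.09076  0.02928] [-3.58  0.02  2.61] [-0.02   0.868  0.043] 11.5
```

```bash
python3 - <<'E'
from h import *
t=arm.camera('top')
cv2.imwrite("pics/c5.png",cv2.resize(t[200:260,300:450],None,fx=5,fy=5,interpolation=0))
E
```

```text
(no output)
```

View pics/c5.png

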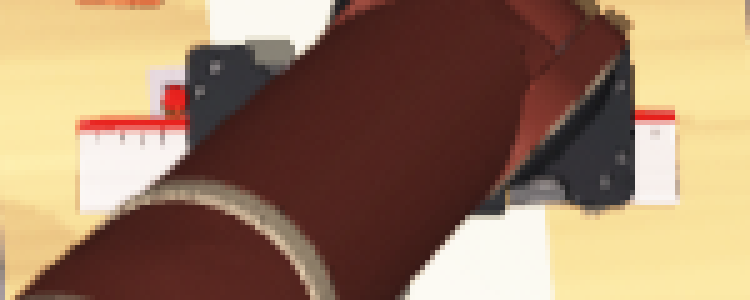

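Left pin now meets the red edge near full-image (335,222); the arm stalls at x=0.5502 with about 3 N. I'll press slightly harder and hold.

```bash
f(){ python3 -c "
from h import *
s=arm.read_state();print(s['tool_pos'].round(5),s['contact_force'].round(2),s['moment'].round(3),R.from_quat(s['ee_rot']).as_euler('zyx',True).round(2),s['time_s'])"; }
python3 -m handwheel '[[[255,0.08,0,0,0,0,0]]]'>/dev/null;f
python3 -m handwheel '[[[255,0.08,0,0,0,0,0]]]'>/dev/null;f
python3 -m handwheel '[[[255,0.1,0,0,0,0,0]]]'>/dev/null;f
python3 -m handwheel '[[[255,0.1,0,0,0,0,0]]]'>/dev/null;f
```

```text
[ 0.5503  -0.09074  0.02931] [-4.41 -0.15  3.9 ] [-0.036  1.12   0.035] [-1.4100e+00 -1.7000e-01 -1.7994e+02] 11.65
[ 0.55032 -0.09075  0.02934] [-3.93 -0.18  3.64] [-0.03   1.116 -0.03 ] [  -1.4    -0.26 -179.91] 11.75
[ 0.55037 -0.09072  0.02939] [-5.32  0.52  5.68] [-0.046  1.301 -0.031] [  -1.39   -0.36 -179.88] 11.85
[ 0.55036 -0.09071  0.02942] [-4.74  0.75  5.11] [-0.038  1.315  0.063] [  -1.39   -0.48 -179.86] 11.95
```

```bash
f(){ python3 -c "
from h import *
s=arm.read_state();print(s['contact_force'].round(2),s['moment'].round(3),s['time_s']);to(.5502,-.0908,.029,-88.6)"; }
f
python3 -m handwheel '[[[255,0.12,0,-0.04,0,0,0],[255,0.12,0,-0.04,0,0,0]]]'>/dev/null;f
python3 -m handwheel '[[[255,0.14,0,-0.04,0,0,0],[255,0.14,0,-0.04,0,0,0]]]'>/dev/null;f
```

```text
[-4.74  0.75  5.11] [-0.038  1.315  0.063] 11.95
t 11.95 pos [ 0.5504 -0.0907  0.0294] F [-4.74  0.75  5.11] open 0.276
shift cm [-0.02  0.01  0.04] turn [-0.16  0.47 -0.01]
[-4.71 -0.57  2.58] [-0.129  1.338  0.039] 12.15
t 12.15 pos [ 0.5506 -0.0907  0.0296] F [-4.71 -0.57  2.58] open 0.278
shift cm [-0.04  0.01  0.06] turn [-0.19  0.73 -0.02]
[-5.07  0.19  3.06] [-1.510e-01  1.372e+00  1.000e-03] 12.35
t 12.35 pos [ 0.5506 -0.0907  0.0297] F [-5.07  0.19  3.06] open 0.277
shift cm [-0.04  0.01  0.07] turn [-0.24  1.07 -0.03]
```

```bash
f(){ python3 -c "
from h import *
s=arm.read_state();print(s['contact_force'].round(2),s['moment'].round(3),s['time_s']);to(.5502,-.0908,.029,-88.6)"; }
python3 -m handwheel '[[[255,0.1,0,-0.02,-0.2,0.7,0],[255,0.1,0,0,0,0.4,0]]]'>/dev/null;f
python3 -m handwheel '[[[255,0.14,0,-0.02,0,0.3,0],[255,0.14,0,-0.02,0,0.2,0]]]'>/dev/null;f
python3 -m handwheel '[[[255,0.16,0,-0.02,0,0.2,0],[255,0.16,0,-0.02,0,0.2,0],[255,0.16,0,-0.02,0,0.2,0]]]'>/dev/null;f
```

```text
[-6.32  1.04  5.43] [ 0.015  1.464 -0.009] 12.55
t 12.55 pos [ 0.5505 -0.0907  0.0293] F [-6.32  1.04  5.43] open 0.277
shift cm [-0.03  0.01  0.03] turn [-0.08  0.22 -0.04]
[-5.72  0.9   4.53] [-0.073  1.505 -0.018] 12.75
t 12.75 pos [ 0.5504 -0.0907  0.0293] F [-5.72  0.9   4.53] open 0.279
shift cm [-0.03  0.01  0.03] turn [-0.16  0.02 -0.07]
[-6.81 -0.06  4.92] [-0.126  1.532  0.033] 13.05
t 13.05 pos [ 0.5505 -0.0907  0.0293] F [-6.81 -0.06  4.92] open 0.277
shift cm [-0.03  0.01  0.03] turn [-0.28 -0.05 -0.1 ]
```

```bash
f(){ python3 -c "
from h import *
s=arm.read_state();print(s['contact_force'].round(2),s['moment'].round(3),s['time_s']);to(.5502,-.0908,.029,-88.6)"; }
python3 -m handwheel '[[[255,0.03,0,-0.02,0,0,0],[255,0.03,0,-0.02,0,0,0]]]' 5 >/dev/null;f
python3 -m handwheel '[[[170,0,0,0,0,0,0],[150,0,0,0,0,0,0],[120,0,0,0,0,0,0],[80,0,0,0,0,0,0],[40,0,0,0,0,0,0],[0,0,0,0,0,0,0],[0,0,0,0,0,0,0],[0,0,0,0,0,0,0],[0,0,0,0,0,0,0]]]'>/dev/null;f
```

```text
[-4.72 -1.07  1.53] [-0.051  1.164  0.002] 13.25
t 13.25 pos [ 0.5506 -0.0907  0.0293] F [-4.72 -1.07  1.53] open 0.279
shift cm [-0.04  0.01  0.03] turn [-0.28  0.02 -0.11]
[ 0.42 -0.45 -0.69] [ 0.002  0.14  -0.041] 14.15
t 14.15 pos [ 0.559  -0.0908  0.0305] F [ 0.42 -0.45 -0.69] open 0.964
shift cm [-0.88 -0.02  0.13] turn [-0.05 -0.86 -0.  ]
```

```bash
python3 -m handwheel '[[[0,0,0,-1.5,0,0,0],[0,0,0,-2.5,0,0,0],[0,0,0,-3,0,0,0],[0,0,0,-4,0,0,0],[0,0,0,-4,0,0,0],[0,-2,-4,-1,0,0,0],[0,-2,-4,0,0,0,0],[0,-2,-4,0,0,0,0],[0,-2,-4,0,0,0,0],[0,-2,-4,0,0,0,0],[0,0,-4,0,0,0,0],[0,0,-4,0,0,0,0]]]'
python3 - <<'E'
from h import *
t=arm.camera('top');s=arm.camera('side');cv2.imwrite("pics/t6.png",t);cv2.imwrite("pics/s6.png",s)
o=np.zeros((600,800,3),np.uint8);o[:300,:750]=cv2.resize(t[200:260,300:450],None,fx=5,fy=5,interpolation=0);o[300:,:600]=cv2.resize(s[230:330,230:430],None,fx=3,fy=3)
cv2.imwrite("pics/c6.png",o)
E
```

```text
time_s: 15.35
tool_pos: [0.4498, 0.1855, 0.2074]
ee_rot: [1.0, 0.001, 0.014, -0.001]
contact_force: [0.2, 0.5, 0.1]
opening: 1.001
```

View pics/c6.png

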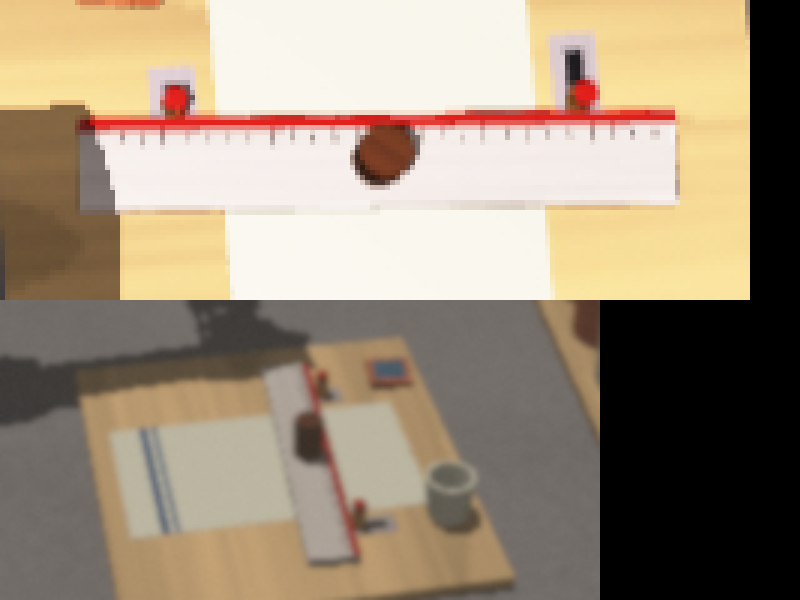

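The bar lies flat with its red edge running past both pin bases, at about full-image (335,223) and (416,222). Measuring the gaps.

```bash
python3 - <<'E'
from h import *
def edge(t):  # rows of the upper red boundary via saturation gradient, subpixel
    g=t[:,:,1].astype(float);X=[];Y=[]
    for x in list(range(322,330))+list(range(341,372))+list(range(386,409))+list(range(422,433)):
        c=g[214:226,x];d=c[:-1]-c[1:];i=d.argmax();w=np.clip(d[max(i-1,0):i+2],0,None)
        X.append(x);Y.append(214.5+(w*np.arange(max(i-1,0),max(i-1,0)+len(w))).sum()/w.sum())
    X,Y=np.array(X),np.array(Y);p=np.polyfit(X,Y,1);r=Y-np.polyval(p,X);k=abs(r)<.6
    p=np.polyfit(X[k],Y[k],1);print("fit",p,k.sum(),r[k].std());return p
t=cv2.imread("pics/t6.png");p=edge(t)
a,b=[onz("top",(x,np.polyval(p,x)),.020) for x in(316,435)]
u=(a-b)/np.linalg.norm(a-b);n=np.array([u[1],-u[0]]);print("edge ang",np.degrees(np.arctan2(u[1],u[0])))
for r in((327,208,345,245),(407,208,425,235)):
    B=blobs(t,r,(0,150,70),(8,255,255))[1];m=blobs(t,(r[0],r[1],r[2],221),(0,150,70),(8,255,255))[1];print(B,m)
for q in((334.65,219.35),(416.33,218.14)):
    P=onz("top",q,.038);print("gap mm",(n@(P-a)[:2]-.006)*1e3)
s0=cv2.imread("pics/top0.png");
for nme,r in(("tile",(315,182,335,202)),("cup",(402,174,424,196))):
    x0,y0,x1,y1=r;print(nme,cv2.absdiff(s0[y0:y1,x0:x1],t[y0:y1,x0:x1]).max())
E
```

```text
fit [-1.72113985e-02  2.28723664e+02] 73 0.1878067860766308
edge ang 91.64382082319361
[(np.int32(63), np.float64(335.02), np.float64(222.51))] [(np.int32(15), np.float64(334.67), np.float64(218.73))]
[(np.int32(57), np.float64(415.53), np.float64(221.07))] [(np.int32(19), np.float64(416.21), np.float64(217.95))]
gap mm -0.09011542399137498
gap mm -0.5193169133866751
tile 15
cup 15
```

```bash
python3 -c "
from rig import arm
print(arm.read_state()['time_s'],arm.sign_off())"
```

```text
the job is handed in; nothing more can be done
15.45 None
```

I picked up the straightedge by its knob, turned it about 96° and laid it flat on the board roughly 19 mm short of the pins. I then slid it up to them on a light grip, pressed, let go and moved the arm clear. The job was handed in at 15.45 s of the 54 s allowed.

**Pressing:** The arm stalled at x ≈ 0.550, where the measured pin line put contact, with a total push of 5–7 N for more than 0.5 s. The twist about the knob stayed near zero, so both pins were probably sharing the load. I did not measure the force on each pin directly. I infer about 1–2 N each after taking off sliding friction.

**Final position:** In the last top picture the gaps to the pins are −0.1 mm (left) and −0.5 mm (right), which is zero within measuring error. The red edge is parallel to the pin line within 0.15°. The tile and cup show no visible change; I did not re-measure the other bystanders, and the arm touched none that I know of.

**Oddities:**
- An earlier picture read the gaps about 1 mm larger than the contact position later showed.
- While pressing, the tool tipped by about 1° and I corrected it.
- As the fingers opened, the tool sprang about 8 mm forward. The last picture shows the bar still against the pins.

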